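# Lay out a front brake for assembly

### The job

Lay the overhauled front brake out ready to go together: press the new green pad down into the empty front slot of the black carrier, lining towards the fitted pad, until it snaps fully home, and set each piston upright all the way down in its own bore of the grey caliper housing, the large one in the large bore and the small one in the small bore. Lay the long guide pin (orange boot) on the bench close alongside the carrier's mounting plate on its left, and the short guide pin (black boot) close alongside on its right, left and right as seen from the robot, each lying front to back like the pin bores and level with the middle of the carrier. Leave the rusty worn pad and the grease tin where they are, and let go of everything.

Things in the scene. Friction and masses are not known exactly. Their poses are not given: they have to be found in the camera images.
- carrier: Fixed black pad carrier on a bright plate 86 (x) by 150 (y) by 8 mm. Origin: plate underside centre; x to the rear, within 0.25 rad of the robot's x; y left. Arms' tops z 56. Ear grooves, open at the top, inner faces y +-44, bottoms +-55. Rear slot holds a green pad (x 7 to 22, top z 58). Front slot is free: grooves 8 wide at x -19, floors z 18, sprung clips over both. The pin bores run along x.
- caliper: Fixed grey caliper housing, 58 (x) by 134 (y) mm block, 38 mm high, with a low ear at each end (to y +-90), lying with its two bores facing up. Origin: centre of its underside; y along the row of bores, within 0.6 rad of the robot's y. Large bore: diameter 42 at y +31; small bore: diameter 34 at y -31; both at x 0, 20 mm deep, flat floors at z 18 mm.
- new_pad: Loose green-backed pad standing on edge: 15 thick (x), 46 high, 84 wide, 104 over ears (z 6 to 22). Origin: centre of underside. Plate x -7.5 to -1.5 with the ears, dark lining to +7.5; x points rearward within 0.5 rad. Home: origin at carrier x -14.5, y 0, z 12, same yaw, tops of both pads level. It first rests on the clips about 24 mm high; 10 to 15 N down on its top edge snaps it home. 0.2 kg.
- long_pin: Loose long guide pin lying on the bench: steel shaft diameter 12 mm, 92 mm overall, hexagon head (16 mm) and orange boot (diameter 16, 24 long) at its -x end. Origin: on its axis at mid-length (bare shaft), 8 mm above the bench; x along the pin. Its place: left of the carrier (+y of it), middle about 115 mm (85 to 150) from the carrier's origin, along its x, either end first. 0.09 kg.
- short_pin: Loose short guide pin lying on the bench: like the long one but 62 mm overall, with a black boot that covers the shaft at the origin and ends 5 mm beyond it. Origin: on its axis at mid-length, 8 mm above the bench; x along the pin. Its place: right of the carrier (-y of it), middle about 115 mm (85 to 150) from the carrier's origin, along its x, either end first. 0.06 kg.
- large_piston: Loose large piston: bright steel cup, diameter 38 mm, 32 mm high, standing hollow end up, bevelled closed end down. Origin: centre of its underside. 0.12 kg. Fully down in the large bore it stands 12 mm proud of the housing.
- small_piston: Loose small piston: bright steel cup, diameter 30 mm, 32 mm high, standing hollow end up, bevelled closed end down. Origin: centre of its underside. 0.08 kg. Fully down in the small bore it stands 12 mm proud of the housing.
- worn_pad: Worn-out pad with a rusty brown backing plate, lying flat on the bench behind the work, 104 by 46 mm, 9 mm thick. Origin: centre of its underside. Not needed: leave it.
- grease_tin: Small white tin with a red lid, diameter 52 mm, 36 mm high, standing on the bench behind the work. Origin: centre of its underside. Not needed: leave it.

How it is judged:
By the outcome, as a careful person would: the job done as asked, in the order asked, and still so for the second after the job is handed in, with the robot touching nothing.
It also fails if it takes over 125 s, if anything falls off the work surface, if the arm or the gripper's body presses on something with over 40 N, if the wrist force passes 120 N, or if a joint passes its speed limit or range.

### The arm

A 6-joint arm with a two-finger parallel gripper is mounted at the origin on the work surface. World frame = base frame: x ahead of the robot, y to its left, z up, the work surface at z = 0. Lengths are in mm, angles in rad, forces in N, time in s.
With the tool pointing down it reaches from about 400 to 825 mm from the base axis. Payload 7 kg.
Tool frame: the origin (TCP) lies at the very end of the fingers, on their centre line; the grasp point (between the pads) lies 19 mm behind it; z points along the fingers, y is the direction in which the jaws open and shut (so a half turn about z gives the same grasp; the last joint's range is limited). The gripper opens to 88 mm and grips with 3 to 60 N. Pads are 19 mm wide; open, the fingers measure 130 mm over their backs; the gripper's body (78 mm by 193 mm) begins 47 mm behind the grasp point.
Start: joints at [1.484, 0.359, 0.012, 0, -1.224, -0.288], TCP at [247.115, 628.116, 226.561] pointing down, gripper open.
Joint ranges: [-3.07, 3.07], [-1.43, 2.12], [-1.02, 1.25], [-3.03, 1.67], [-3.05, -0], [-3.03, 3.03]. Speed limits (rad/s): [2.39, 2.39, 3.01, 3.14, 3.14, 3.14].

### API

Orientations are given as a unit quaternion [x, y, z, w].
In Python, from plant import bot gives the robot as it stands. Calls block until the motion is done:
- bot.move_ptp(position, orientation): joint-space move of the TCP to a pose.
- bot.line_to(position, velocity=150, ori=None): straight line of the TCP; ori=None keeps the orientation; velocity is the mean speed in mm/s.
- bot.move_joints(angles): joint-space move.
- bot.move_gripper(opening, force=None): finger opening in mm; force is the grip in N (None keeps the last); returns when the fingers have stopped.
- bot.pause(seconds).
- bot.solve_ik(position, orientation): joint angles nearest the present ones, or None.
- bot.read_state(): the state.
- bot.camera(name): name is "scene" or "top" or "wrist"; returns the picture (420x560x3 uint8, red, green, blue); there is no depth.
- bot.get_calibration(name): a dict with "fx", "fy", "cx", "cy" (pixels), "view" (4x4, takes a point from world to camera coordinates); the wrist camera has in their place "T_tool_cam" (4x4, takes a point from camera to tool coordinates, whose origin is the TCP and whose axes are the flange's). Camera axes: x right, y up, looking along -z (the intrinsics and any distortion apply to the point x, -y, -z); pixel columns grow to the right and rows downward; lengths in mm; the calibration is good to about 2 mm. A picture is of the moment at which its call begins: read the wrist's pose just before it. get_calibration takes no time and is no camera call.
A pose or a line that the arm cannot do raises bot.Unreachable and nothing moves.
- bot.close_job(): hands the job in, once; it reports no verdict.
The state is a dict: "t": time; "joint_pos": joint angles; "qvel": joint speeds; "tau": joint torques, N m; "tcp_pos": TCP position; "eef_rot": TCP orientation; "contact_force": force on the tool from outside, world axes, zero at the start; "moment": the same for the moment, N m; "width": finger opening in mm.
Only numpy, scipy, OpenCV 4.12 (cv2) and the standard library are available. Lean on these libraries where they do the work, as an engineer would, in place of code of your own. Each camera call takes 0.05 s, during which the arm holds its last target.

## Working session

There is one attempt and no reset: what is moved stays moved. The work goes in short steps, each a Python script; the robot and the scene stay as the last script left them, time stands still between calls to the robot, and variables do not carry over. Pictures are saved under pics/ and viewed, and the job is handed in when it is done.

```bash
ls; mkdir -p pics
python3 - <<'E'
from plant import bot
import cv2, json
for n in ("scene","top"):
    im=bot.camera(n); cv2.imwrite(f"pics/{n}0.png",im[:,:,::-1])
    print(n,bot.get_calibration(n))
print(bot.get_calibration("wrist")); print(bot.read_state())
E
```

```text
pics
scene {'fx': 510.0053662814387, 'fy': 510.0053662814387, 'cx': 275.81065853605014, 'cy': 212.35004750607308, 'view': array([[-8.04488270e-01,  5.93903355e-01,  8.79933345e-03,
         4.40020651e+02],
       [-3.35284560e-01, -4.66297870e-01,  8.18627241e-01,
         1.39564861e+02],
       [ 4.90288576e-01,  6.55625732e-01,  5.74257792e-01,
        -1.49922958e+03],
       [ 0.00000000e+00,  0.00000000e+00,  0.00000000e+00,
         1.00000000e+00]])}
top {'fx': 391.56445317437004, 'fy': 391.56445317437004, 'cx': 282.09022823757016, 'cy': 203.3838869830653, 'view': array([[ 2.48412659e-02, -9.99669438e-01,  6.62763109e-03,
        -1.12536190e+01],
       [ 9.81077719e-01,  2.56515844e-02,  1.91907546e-01,
        -5.53306174e+02],
       [-1.92014118e-01,  1.73499480e-03,  9.81390630e-01,
        -6.80055077e+02],
       [ 0.00000000e+00,  0.00000000e+00,  0.00000000e+00,
         1.00000000e+00]])}
{'fx': 347.78909823641123, 'fy': 347.78909823641123, 'cx': 277.6656984845792, 'cy': 213.08710272521213, 'T_tool_cam': array([[-1.81507198e-04,  9.66533503e-01,  2.56540356e-01,
 
[... 250 characters left out ...]
00,
         1.00000000e+00]])}
{'t': 0.1, 'joint_pos': array([ 1.48408281e+00,  3.59306948e-01,  1.11791457e-02, -2.90137460e-04,
       -1.22407087e+00, -2.88074695e-01]), 'qvel': array([ 0.00098843, -0.00148635,  0.00325702, -0.00021687, -0.0009239 ,
       -0.00063198]), 'tau': array([-2.18581285e-03, -5.84163201e+01,  2.93749791e+01,  7.01555282e+00,
        1.01801095e-02, -4.25611256e-05]), 'tcp_pos': array([246.99079012, 627.74683557, 225.73753045]), 'eef_rot': array([ 9.82483593e-01, -1.86347739e-01, -6.52350521e-05,  7.11332694e-04]), 'contact_force': array([-0.68158841, -0.32996718, -0.09752675]), 'moment': array([-0.00175851, -0.04080051,  0.01035003]), 'width': 87.6058878966005}
```

View pics/scene0.png

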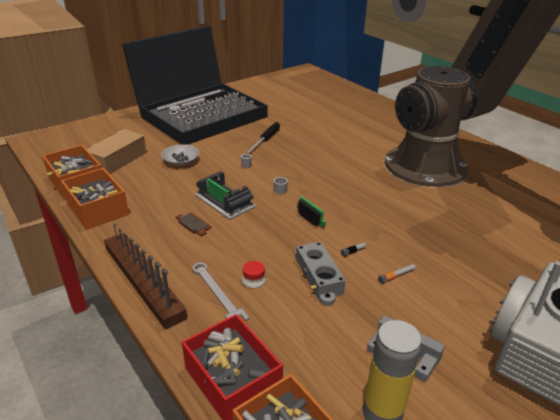

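View pics/top0.png

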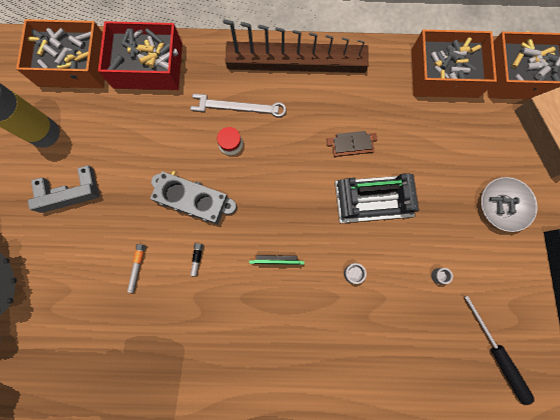

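```bash
cat > h.py <<'E'
import numpy as np, cv2
from plant import bot
from scipy.spatial.transform import Rotation as R
def quat(yaw): return (R.from_euler('z',yaw)*R.from_euler('x',np.pi)).as_quat()
def cal(n,st=None):
    c=bot.get_calibration(n)
    if n=="wrist":
        T=np.eye(4);T[:3,:3]=R.from_quat(st['eef_rot']).as_matrix();T[:3,3]=st['tcp_pos']
        M=T@c['T_tool_cam']
    else: M=np.linalg.inv(c['view'])
    return c,M
def ray(uv,cm):
    c,M=cm
    uv=np.atleast_2d(np.asarray(uv,float))
    d=np.c_[(uv[:,0]-c['cx'])/c['fx'],-(uv[:,1]-c['cy'])/c['fy'],-np.ones(len(uv))]
    return M[:3,3],d@M[:3,:3].T
def onz(uv,z,cm):
    o,d=ray(uv,cm); return (o+d*((z-o[2])/d[:,2])[:,None])[:,:2]
def proj(p,cm):
    c,M=cm; V=np.linalg.inv(M); q=np.atleast_2d(p)@V[:3,:3].T+V[:3,3]
    return np.c_[c['cx']+c['fx']*q[:,0]/-q[:,2], c['cy']-c['fy']*q[:,1]/-q[:,2]]
def shot(name):
    st=bot.read_state(); im=bot.camera("wrist"); cv2.imwrite(f"pics/{name}.png",im[:,:,::-1])
    np.savez(f"pics/{name}.npz",im=im,p=st['tcp_pos'],q=st['eef_rot']); return im,cal("wrist",st)
def load(name):
    d=np.load(f"pics/{name}.npz"); return d['im'],cal("wrist",dict(tcp_pos=d['p'],eef_rot=d['q']))
def s(): 
    st=bot.read_state(); print("t %.2f tcp %s w %.1f F %s"%(st['t'],np.round(st['tcp_pos'],1),st['width'],np.round(st['contact_force'],1))); return st
E
python3 - <<'E'
from h import *
cm=cal("top")
for n,uv,z in [("carrier",(377,202),8),("cal",(190,197),38),("largebore",(173,190),38),("smallbore",(203,202),38),("pad",(277,261),46),("lp",(355,273),32),("sp",(443,276),32),("long",(137,268),8),("short",(197,260),8),("tin",(229,140),36),("worn",(352,143),9)]:
    p=onz(uv,z,cm)[0]; print(n,p.round(0),np.hypot(*p).round())
im=cv2.imread("pics/top0.png")
cv2.imwrite("pics/topz.png",cv2.resize(im[120:310,110:470],None,fx=2.2,fy=2.2,interpolation=cv2.INTER_CUBIC))
E
```

```text
carrier [ 570. -187.] 600.0
cal [564. 180.] 592.0
largebore [577. 213.] 615.0
smallbore [555. 154.] 576.0
pad [447.  10.] 447.0
lp [ 429. -137.] 450.0
sp [ 427. -301.] 523.0
long [428. 279.] 511.0
short [446. 165.] 476.0
tin [682. 111.] 691.0
worn [ 692. -138.] 706.0
```

View pics/topz.png

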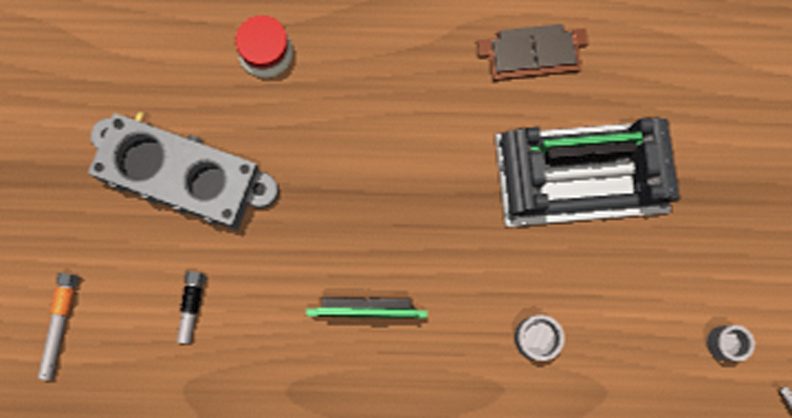

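Run:
```python
from h import *
for n,p in dict(cal=(564,180,180),pad=(447,10,150),car=(570,-187,180),lp=(429,-137,150),sp=(427,-301,150),long=(428,279,150),short=(446,165,150),short_goal=(575,-302,60)).items():
    print(n,[ (round(y,2),None if (q:=bot.solve_ik(p,quat(y))) is None else round(q[5],2)) for y in np.arange(-3,3.2,.785)])
```

```text
cal [(np.float64(-3.0), np.float64(-2.07)), (np.float64(-2.22), np.float64(-1.28)), (np.float64(-1.43), np.float64(-0.5)), (np.float64(-0.64), np.float64(0.29)), (np.float64(0.14), np.float64(1.07)), (np.float64(0.93), np.float64(1.86)), (np.float64(1.71), np.float64(2.64)), (np.float64(2.5), np.float64(-2.86))]
pad [(np.float64(-3.0), np.float64(-1.89)), (np.float64(-2.22), np.float64(-1.11)), (np.float64(-1.43), np.float64(-0.32)), (np.float64(-0.64), np.float64(0.46)), (np.float64(0.14), np.float64(1.25)), (np.float64(0.93), np.float64(2.03)), (np.float64(1.71), np.float64(2.82)), (np.float64(2.5), np.float64(-2.68))]
car [(np.float64(-3.0), np.float64(-1.44)), (np.float64(-2.22), np.float64(-0.65)), (np.float64(-1.43), np.float64(0.13)), (np.float64(-0.64), np.float64(0.92)), (np.float64(0.14), np.float64(1.7)), (np.float64(0.93), np.float64(2.49)), (np.float64(1.71), np.float64(-3.01)), (np.float64(2.5), np.float64(-2.23))]
lp [(np.float64(-3.0), np.float64(-1.56)), (np.float64(-2.22), np.float64(-0.78)), (np.float64(-1.43), np.float64(0.01)), (np.float64(-0.64), np.float64(0.79
[... 699 characters left out ...]
(np.float64(1.71), np.float64(2.32)), (np.float64(2.5), None)]
short [(np.float64(-3.0), np.float64(-2.2)), (np.float64(-2.22), np.float64(-1.41)), (np.float64(-1.43), np.float64(-0.63)), (np.float64(-0.64), np.float64(0.16)), (np.float64(0.14), np.float64(0.94)), (np.float64(0.93), np.float64(1.73)), (np.float64(1.71), np.float64(2.51)), (np.float64(2.5), np.float64(-2.99))]
short_goal [(np.float64(-3.0), np.float64(-1.25)), (np.float64(-2.22), np.float64(-0.46)), (np.float64(-1.43), np.float64(0.32)), (np.float64(-0.64), np.float64(1.11)), (np.float64(0.14), np.float64(1.89)), (np.float64(0.93), np.float64(2.68)), (np.float64(1.71), np.float64(-2.82)), (np.float64(2.5), np.float64(-2.03))]
```

Run:
```python
from h import *
h=-np.pi/2
def go(n,p,y):
    bot.move_ptp(p,quat(y)); bot.pause(.15); shot(n); s()
go("cal1",(564,180,160),0.0)
go("cal2",(564,180,160),h)
go("pad1",(447,10,140),h)
go("car1",(570,-187,160),h)
```

```text
t 2.29 tcp [563.9 180.7 160. ] w 87.7 F [-0.4  0.5  0.7]
t 3.89 tcp [564. 180. 160.] w 87.8 F [-0.1 -0.5  0.8]
t 4.93 tcp [447.7  10.7 140. ] w 87.7 F [-0.2 -0.  -0.5]
t 6.06 tcp [ 570.  -185.9  160.3] w 87.8 F [-0.7 -0.5 -0.4]
```

Run:
```python
import cv2,numpy as np
a=[cv2.imread(f"pics/{n}.png") for n in("cal1","cal2","pad1","car1")]
m=np.vstack([np.hstack(a[:2]),np.hstack(a[2:])])
cv2.imwrite("pics/m1.png",cv2.resize(m,(800,600)))
```

```text
(no output)
```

View pics/m1.png

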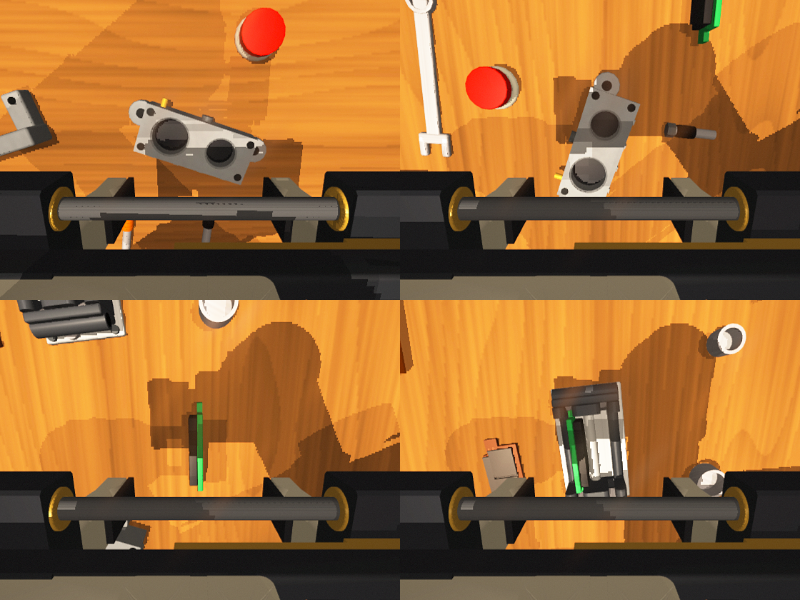

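```bash
python3 - <<'E'
from h import *
h=-np.pi/2
def go(n,p,y):
    bot.move_ptp(p,quat(y)); bot.pause(.3); shot(n); s()
go("car2",(570,-120,180),h)
go("pad2",(447,65,150),h)
go("cal3",(564,245,160),h)
E
python3 - <<'E'
import cv2,numpy as np
a=[cv2.imread(f"pics/{n}.png")[:250] for n in("car2","pad2","cal3","cal1")]
m=np.vstack([np.hstack(a[:2]),np.hstack(a[2:])])
cv2.imwrite("pics/m2.png",cv2.resize(m,None,fx=.71,fy=.71,interpolation=cv2.INTER_AREA))
cv2.imwrite("pics/m3.png",cv2.resize(a[0][:,100:460],None,fx=2.2,fy=2.2,interpolation=cv2.INTER_CUBIC))
E
```

```text
t 6.79 tcp [ 569.8 -120.6  179.6] w 87.6 F [-0.7 -0.2  0.5]
t 8.04 tcp [447.3  64.5 149.9] w 87.6 F [ 0.2  0.6 -0.2]
t 9.26 tcp [564.  244.5 160.5] w 87.4 F [ 0.9  0.4 -0.3]
```

View pics/m2.png

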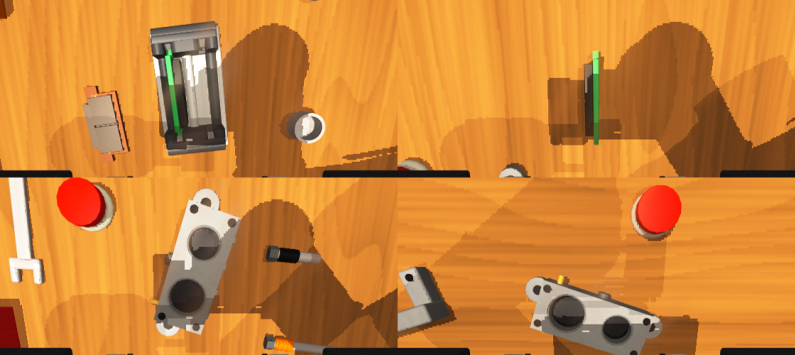

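View pics/m3.png

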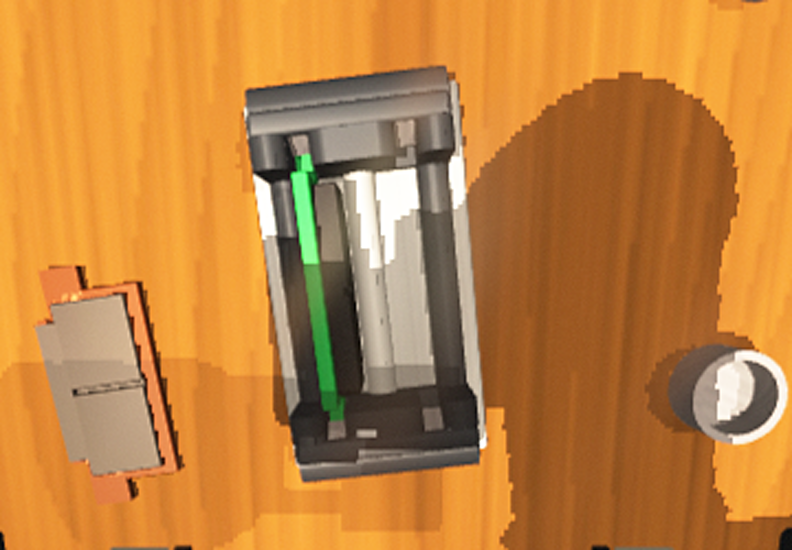

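Run:
```python
import cv2,numpy as np
a=cv2.imread("pics/car2.png")
z=lambda im,f:cv2.resize(im,None,fx=f,fy=f,interpolation=cv2.INTER_CUBIC)
cv2.imwrite("pics/z1.png",np.vstack([z(a[30:85,205:325],6.6),z(a[170:220,205:325],6.6)]))
b=cv2.imread("pics/cal1.png")[130:250,180:390]; c=cv2.imread("pics/cal3.png")[20:230,210:345]
cv2.imwrite("pics/z2.png",z(b,3.8)); cv2.imwrite("pics/z3.png",z(c,2.85))
```

```text
(no output)
```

View pics/z1.png

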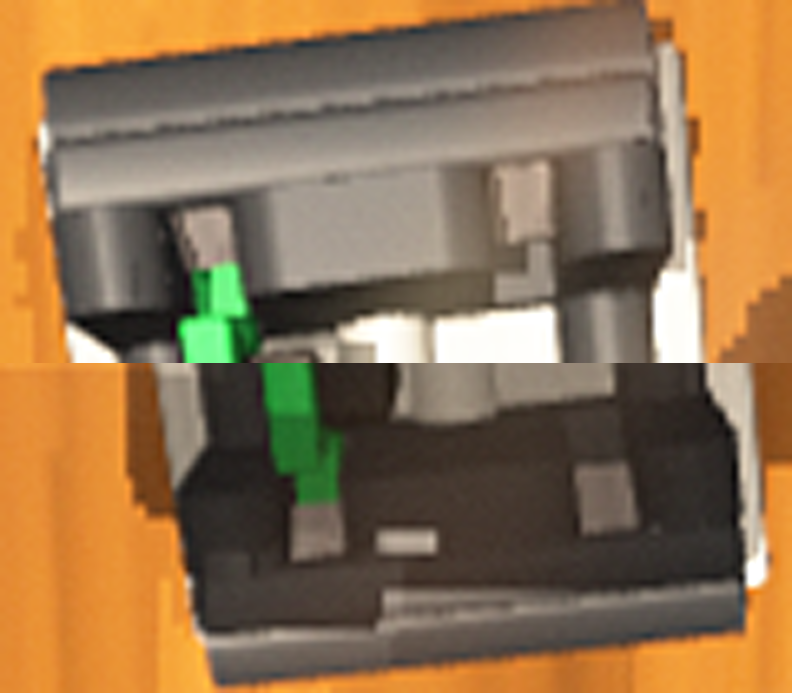

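View pics/z2.png

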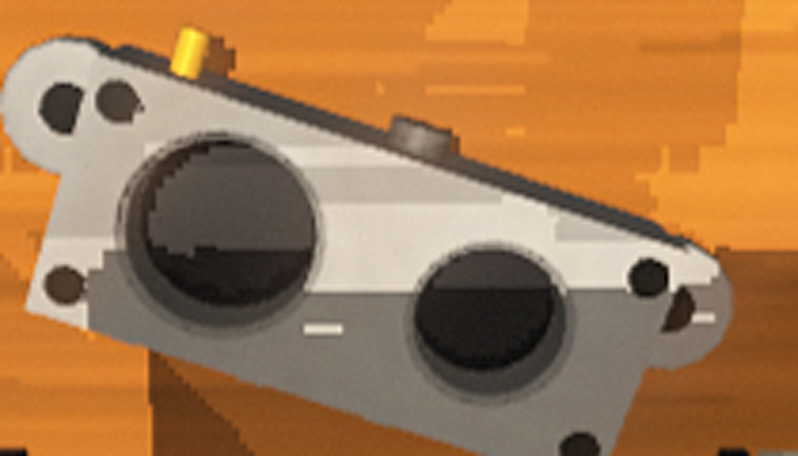

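View pics/z3.png

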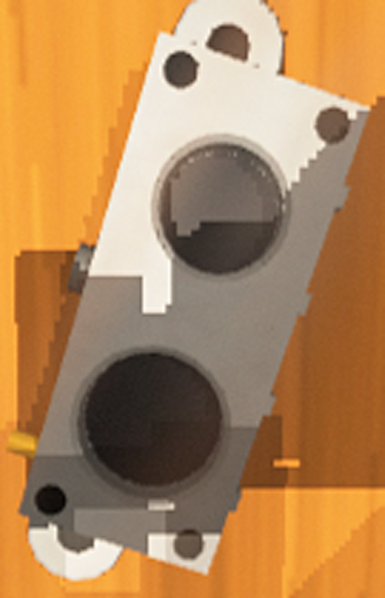

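Run:
```python
from h import *
_,c1=load("cal1");_,c3=load("cal3")
A=onz([(237.9,191.1),(308.9,215.3)],38,c1);B=onz([(263.3,168.6),(287.2,91.9)],38,c3)
print(A,np.linalg.norm(A[0]-A[1]));print(B,np.linalg.norm(B[0]-B[1]))
D=(B-A).mean(0); R0=R.from_quat(np.load("pics/cal1.npz")['q']).as_matrix()[:2,:2];R1=R.from_quat(np.load("pics/cal3.npz")['q']).as_matrix()[:2,:2]
# true = meas_i + R_i e
e=np.linalg.solve(R0-R1,D);print("e",e); print(A+R0@e); print(B+R1@e)
_,c=load("car2")
up=lambda p:(205+p[0]/6.6,30+p[1]/6.6); lo=lambda p:(205+p[0]/6.6,170+(p[1]-363)/6.6)
pts=[up((204,208)),up((522,163)),lo((320,558)),lo((610,533))]
P=onz(pts,56,c)+ (R1@e)
print(P); 
print("rear-front L,R", P[0]-P[1],P[2]-P[3],"RL", P[2]-P[0],P[3]-P[1], P.mean(0))
```

```text
[[575.9625353  212.63551061]
 [555.45240709 153.913989  ]] 62.20034131063461
[[574.74851388 213.94545113]
 [555.80333523 155.28060095]] 61.648069242523185
e [ 0.45313343 -0.8840844 ]
[[576.4147669  213.52005665]
 [555.90463869 154.79853504]]
[[575.63229212 213.49172093]
 [556.68711347 154.82687075]]
[[ 601.02106933 -231.95665549]
 [ 564.82263435 -236.65047552]
 [ 589.81308688 -125.69008554]
 [ 553.38067578 -128.86615107]]
rear-front L,R [36.19843498  4.69382002] [36.43241109  3.17606553] RL [-11.20798245 106.26656996] [-11.44195856 107.78432445] [ 577.25936659 -180.7908419 ]
```

Run:
```python
from h import *
e=np.array([.453,-.884]);R1=R.from_quat(np.load("pics/car2.npz")['q']).as_matrix()[:2,:2]
_,c=load("car2")
P=onz([(237.7,79.5),(250,181.8)],58,c)+R1@e
C=np.array([577.26,-180.8]);y=.106;Rc=np.array([[np.cos(y),-np.sin(y)],[np.sin(y),np.cos(y)]])
print((P-C)@Rc)
a=cv2.imread("pics/pad2.png")[65:210,235:305]
cv2.imwrite("pics/z4.png",cv2.resize(a,None,fx=4.1,fy=4.1,interpolation=cv2.INTER_CUBIC))
a=cv2.imread("pics/car2.png")[65:200,225:275]
cv2.imwrite("pics/z5.png",cv2.resize(a,None,fx=4.4,fy=4.4,interpolation=cv2.INTER_CUBIC))
```

```text
[[ 18.41267585 -40.42384872]
 [ 19.10065604  38.06972824]]
```

View pics/z4.png

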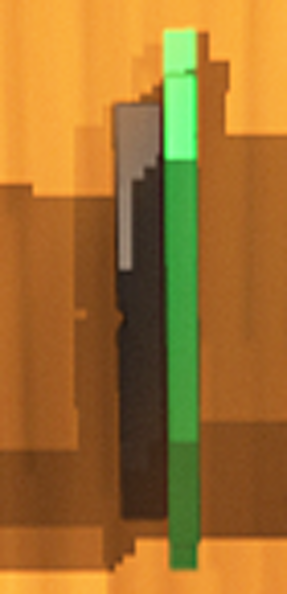

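View pics/z5.png

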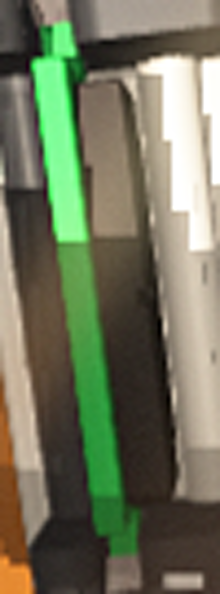

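Run:
```python
from h import *
e=np.array([.453,-.884])
_,c=load("pad2");R1=c[1][:3,:3]; 
Rt=R.from_quat(np.load("pics/pad2.npz")['q']).as_matrix()[:2,:2]
f=lambda x,y:(235+x/4.1,65+y/4.1)
w=Rt@e
print("plate top edges z46",onz([f(165,80),f(198,80),f(167,500),f(199,500),f(181,73)],46,c)+w)
print("ear ends z22",onz([f(180,30),f(185,570)],22,c)+w)
print("ear bottom z6",onz([f(180,30),f(185,570)],6,c)+w)
print("lining z46",onz([f(115,105),f(160,105),f(121,519),f(138,103),f(142,519)],46,c)+w)
```

```text
plate top edges z46 [[449.06532163 -28.81740396]
 [443.34918382 -28.80771417]
 [448.94552016  44.98525611]
 [442.97727973  44.99444369]
 [446.29321668 -29.95372564]]
ear ends z22 [[446.38975534 -39.91694996]
 [445.43456156  64.1186845 ]]
ear bottom z6 [[446.34215428 -41.92546534]
 [445.33355349  67.92703249]]
lining z46 [[457.77735482 -24.73477784]
 [449.9491628  -24.72157547]
 [457.56609359  48.57944308]
 [453.77351735 -25.05709833]
 [453.63563282  48.58546375]]
```

Run:
```python
from h import *
h=-np.pi/2+.004
bot.move_ptp((450.4,12,90),quat(h)); bot.pause(.1)
bot.line_to((450.4,12,26),150); bot.pause(.2); s()
bot.move_gripper(5,30); bot.pause(.1); s()
bot.line_to((450.4,12,120),200)
C=np.array([577.26,-180.8]);y=.106
p=C+R.from_euler('z',y).as_matrix()[:2,:2]@[-14.5,0]; print(p)
bot.move_ptp((p[0],p[1],120),quat(-np.pi/2+y)); bot.pause(.3)
s(); shot("held1")
for n in("top","scene"): cv2.imwrite(f"pics/{n}1.png",bot.camera(n)[:,:,::-1])
```

```text
t 11.18 tcp [451.2  12.4  26.9] w 87.5 F [-0.2 -0.5 -0. ]
t 12.41 tcp [450.4  12.   26. ] w 14.5 F [ 0.8 -0.3 -1.6]
[ 562.84138475 -182.33412333]
t 14.22 tcp [ 562.9 -181.5  120.3] w 14.6 F [-0.   0.2 -1.7]
```

View pics/held1.png

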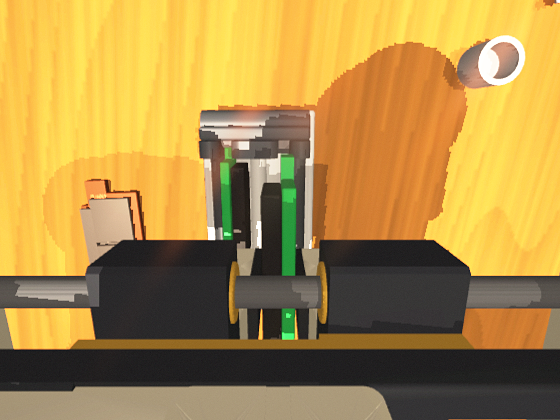

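Run:
```python
import cv2
a=cv2.imread("pics/scene1.png")[110:260,130:350]
cv2.imwrite("pics/z6.png",cv2.resize(a,None,fx=3.6,fy=3.6,interpolation=cv2.INTER_CUBIC))
```

```text
(no output)
```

View pics/z6.png

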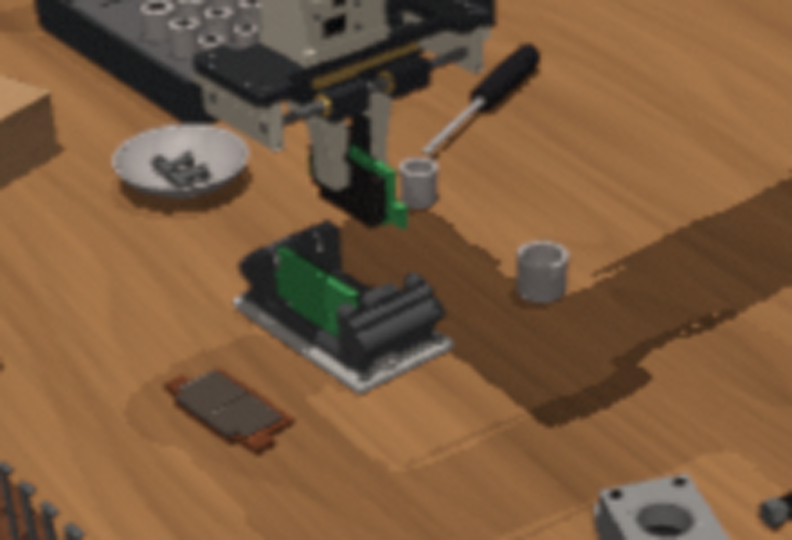

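```bash
python3 - <<'E'
from h import *
p=(562.84,-182.33)
bot.line_to((*p,84),150); bot.pause(.4); s(); shot("held2")
E
python3 - <<'E'
import cv2
a=cv2.imread("pics/held2.png")[90:250,190:330]
cv2.imwrite("pics/z7.png",cv2.resize(a,None,fx=3.7,fy=3.7,interpolation=cv2.INTER_CUBIC))
E
```

```text
t 15.17 tcp [ 563.1 -182.4   84.6] w 14.5 F [ 0.1 -0.7 -2.7]
```

View pics/z7.png

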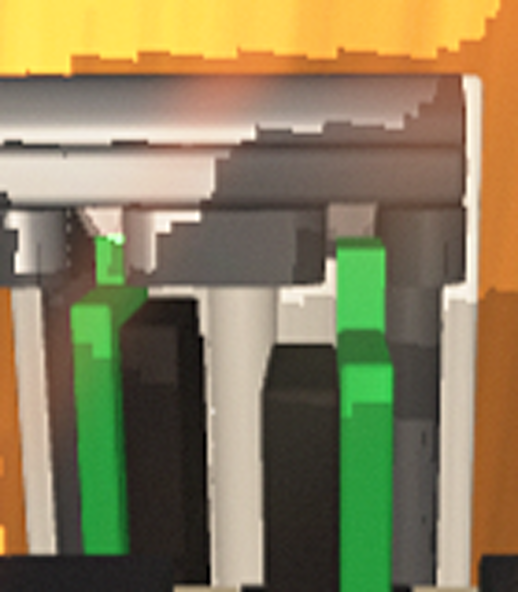

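Run:
```python
from h import *
p=(563.1,-182.3)
bot.line_to((*p,70),80); s()
z=70
while z>61:
    z-=1.5; bot.line_to((*p,z),60); st=s()
    if st['contact_force'][2]>3.5 : break
bot.pause(.2); s(); shot("held3")
cv2.imwrite("pics/scene2.png",bot.camera("scene")[:,:,::-1])
a=cv2.imread("pics/scene2.png")[130:240,170:280]; b=cv2.imread("pics/held3.png")[90:250,190:330]
f=lambda a,k:cv2.resize(a,None,fx=k,fy=k,interpolation=cv2.INTER_CUBIC)
cv2.imwrite("pics/z8.png",np.hstack([f(a,400/110),f(b,2.5)]))
```

```text
t 15.54 tcp [ 562.7 -182.3   69.3] w 14.7 F [-0.4  0.1 -1. ]
t 15.79 tcp [ 563.  -182.3   68.5] w 14.7 F [-0.3  0.2 -2.2]
t 16.04 tcp [ 563.  -182.3   67. ] w 14.5 F [ 0.3 -0.4 -2.2]
t 16.29 tcp [ 563.  -182.3   65.4] w 14.5 F [-0.2 -1.2 -2.4]
t 16.54 tcp [ 563.  -182.3   63.9] w 15.0 F [-1.2 -0.8 -2.3]
t 16.79 tcp [ 563.1 -182.3   62.4] w 15.0 F [ 0.5 -0.1 -2.5]
t 17.04 tcp [ 563.3 -182.3   61.1] w 14.4 F [ 0.3 -0.2 -2.6]
t 17.24 tcp [ 563.3 -182.3   61. ] w 14.8 F [ 0.7  0.  -2.5]
```

View pics/z8.png

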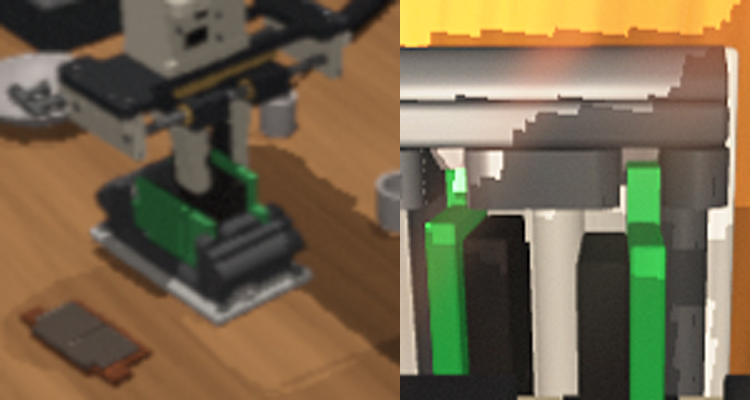

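Run:
```python
from h import *
p=(563.1,-182.3)
bot.move_gripper(34); s()
bot.line_to((*p,110),150)
bot.move_gripper(0,20)
q=quat(.106)
bot.move_ptp((*p,105),q); bot.pause(.2)
bot.line_to((*p,86),100); bot.pause(.2)
f0=s()['contact_force'][2]
cv2.imwrite("pics/scene3.png",bot.camera("scene")[:,:,::-1])
z=86; bot
while z>56.5:
    z-=1.0 ; bot.line_to((*p,z),50); st=bot.read_state(); f=st['contact_force'][2]-f0
    print(z,np.round(st['tcp_pos'],1),round(f,1))
    if f>25: break
```

```text
t 17.93 tcp [ 563.1 -182.3   61. ] w 34.1 F [ 0.8 -0.6  0.1]
t 21.31 tcp [ 563.5 -182.3   86.5] w 0.4 F [0.4 0.  0.4]
85.0 [ 563.1 -182.3   85.1] -0.7
84.0 [ 563.  -182.3   83.9] 0.2
83.0 [ 563.  -182.3   82.9] 0.6
82.0 [ 563.  -182.3   81.9] -0.4
81.0 [ 563.1 -182.3   80.9] -0.3
80.0 [ 563.1 -182.3   80. ] -0.3
79.0 [ 563.3 -182.3   79.1] 0.1
78.0 [ 563.3 -182.4   78.3] 4.4
77.0 [ 563.5 -182.4   77.7] 6.1
76.0 [ 563.7 -182.5   77.3] 10.5
75.0 [ 564.1 -182.5   77. ] 16.6
74.0 [ 564.4 -182.5   76.8] 22.5
73.0 [ 564.8 -182.5   76.6] 27.4
```

Run:
```python
from h import *
cv2.imwrite("pics/scene4.png",bot.camera("scene")[:,:,::-1])
shot("press1"); s()
f=lambda a,k:cv2.resize(a,None,fx=k,fy=k,interpolation=cv2.INTER_CUBIC)
a=cv2.imread("pics/scene3.png")[130:240,170:280];b=cv2.imread("pics/scene4.png")[130:240,170:280]
cv2.imwrite("pics/z9.png",np.hstack([f(a,3.6),f(b,3.6)]))
```

```text
t 24.71 tcp [ 564.7 -182.5   76.6] w 0.7 F [-5.9  3.6 27.5]
```

View pics/z9.png

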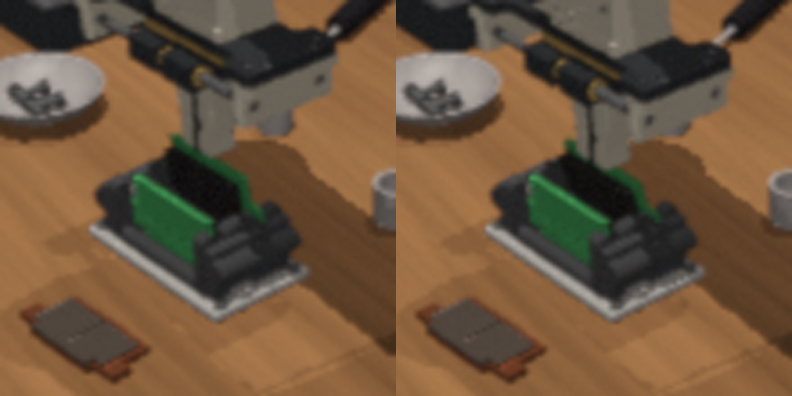

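View pics/press1.png

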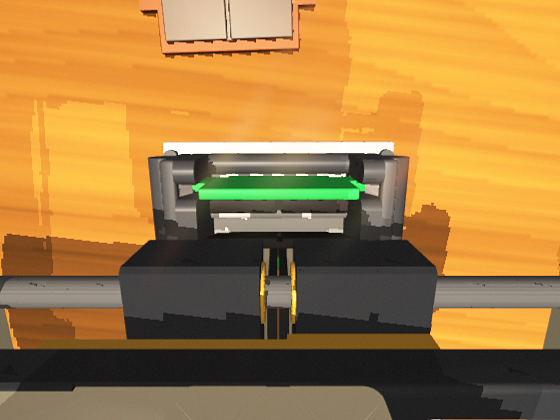

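Run:
```python
from h import *
bot.line_to((562,-182.3,110),150)
bot.line_to((500,-189,125),200);bot.pause(.3); shot("press2"); s()
f=lambda a,k:cv2.resize(a,None,fx=k,fy=k,interpolation=cv2.INTER_CUBIC)
cv2.imwrite("pics/z10.png",f(cv2.imread("pics/press2.png")[60:240,140:420],2.8))
```

```text
t 25.93 tcp [ 500.2 -188.9  124.5] w 0.6 F [ 0.  -0.2 -0. ]
```

View pics/z10.png

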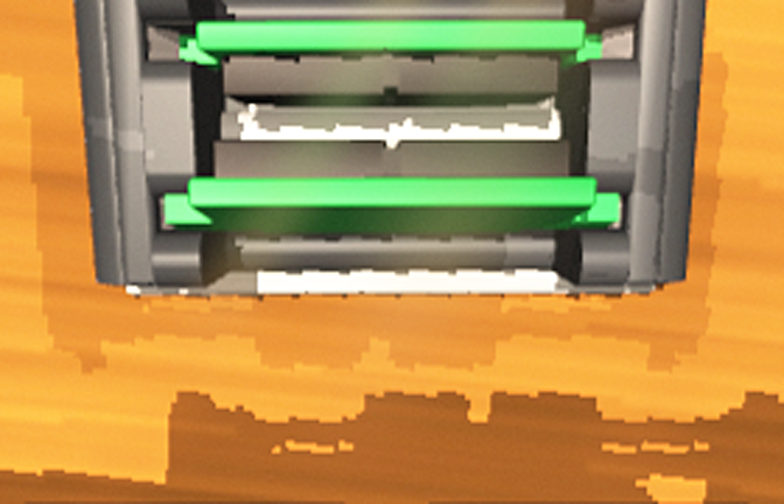

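```bash
cat > press.py <<'E'
from h import *
C=np.array([577.26,-180.8]);ex=np.array([np.cos(.106),np.sin(.106)])
def W(x,dy=0): return C+ex*x+np.array([-ex[1],ex[0]])*dy
off=np.zeros(2)
def step(x,z,v=50,p=True):
    global off
    t=W(x); bot.line_to((*(t+off),z),v); st=bot.read_state()
    a=st['tcp_pos']; off=np.clip(off+0.7*(t-a[:2]),-6,6)
    l=(a[:2]-C)@ex
    if p: print("cmd x%.1f z%.1f | x %.1f z %.1f F %s"%(x,z,l,a[2],np.round(st['contact_force'],1)))
    return st['contact_force'][2],a[2]
E
python3 - <<'E'
from press import *
bot.line_to((*W(-19),95),200); bot.pause(.2)
step(-19,84,100)
z=81
f=0
while f<6 and z>74: z-=1; f,a=step(-19,z)
x=-19
while x>-24:
    x-=1; f,a=step(x,z)
    z+= .6 if f>9 else (-.6 if f<5 else 0)
shot("press3"); cv2.imwrite("pics/scene5.png",bot.camera("scene")[:,:,::-1])
f=lambda a,k:cv2.resize(a,None,fx=k,fy=k,interpolation=cv2.INTER_CUBIC)
cv2.imwrite("pics/z11.png",f(cv2.imread("pics/scene5.png")[130:240,170:280],5))
E
```

```text
cmd x-19.0 z84.0 | x -19.7 z 83.9 F [-0.6 -0.1  0.9]
cmd x-19.0 z80.0 | x -18.6 z 80.0 F [ 0.3 -0.9 -1.3]
cmd x-19.0 z79.0 | x -18.8 z 79.0 F [0.4 1.  0.2]
cmd x-19.0 z78.0 | x -18.9 z 78.0 F [-0.1  0.7  0.1]
cmd x-19.0 z77.0 | x -18.7 z 77.5 F [-1.   0.   3.9]
cmd x-19.0 z76.0 | x -18.6 z 76.9 F [-1.3  0.7  8.1]
cmd x-20.0 z76.0 | x -20.4 z 76.1 F [0.2 0.7 0.8]
cmd x-21.0 z75.4 | x -21.7 z 75.0 F [-0.6  0.2  0.2]
cmd x-22.0 z74.8 | x -21.9 z 74.6 F [0.3 0.9 0.5]
cmd x-23.0 z74.2 | x -23.1 z 74.1 F [-0.4  0.3 -0.3]
cmd x-24.0 z73.6 | x -23.9 z 73.6 F [ 0.9 -0.6 -0.1]
```

View pics/z11.png

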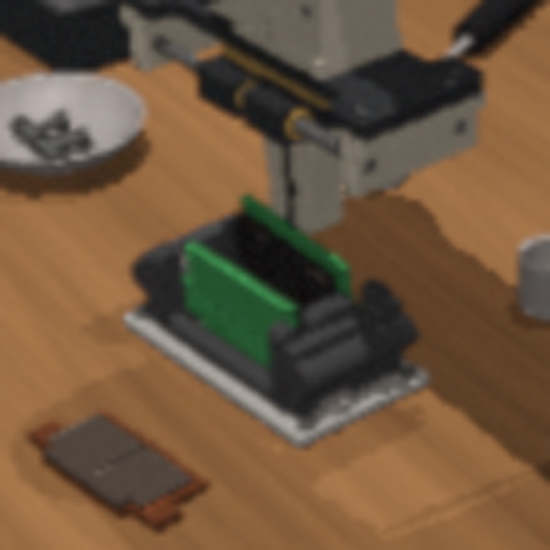

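Run:
```python
from h import *
bot.line_to((535,-185,115),200)
bot.line_to((500,-189,125),200);bot.pause(.3); shot("press4"); s()
f=lambda a,k:cv2.resize(a,None,fx=k,fy=k,interpolation=cv2.INTER_CUBIC)
cv2.imwrite("pics/z12.png",f(cv2.imread("pics/press4.png")[60:240,140:420],2.8))
```

```text
t 30.52 tcp [ 500.2 -188.9  124.6] w 0.0 F [-0.8  0.5 -0.2]
```

View pics/z12.png

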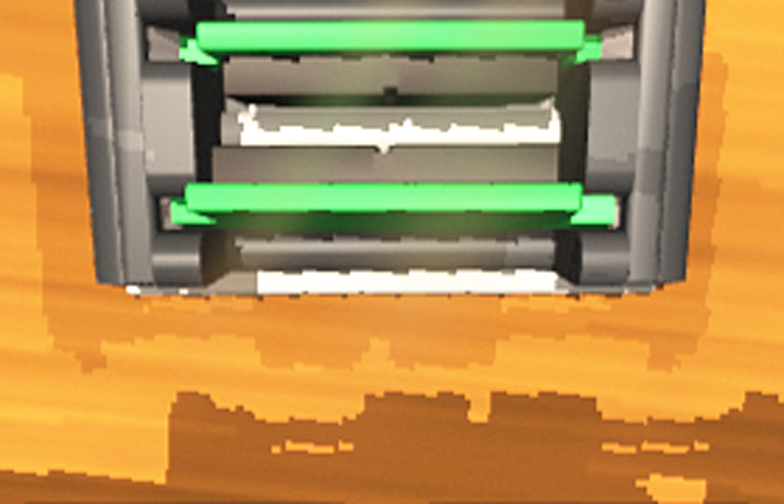

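Run:
```python
from h import *
C=np.array([577.26,-180.8]);y=.106;Rc=np.array([[np.cos(y),-np.sin(y)],[np.sin(y),np.cos(y)]])
e=np.array([.453,-.884])
for n,rows in (("press2",[(188,192),(597,192)]),("press4",[(187,198),(582,198)])):
    _,c=load(n); Rt=R.from_quat(np.load(f"pics/{n}.npz")['q']).as_matrix()[:2,:2]
    g=lambda q:(140+q[0]/2.8,60+q[1]/2.8)
    print(n,"fitted",((onz([g((197,36)),g((586,38))],58,c)+Rt@e-C)@Rc).round(1).tolist())
    for z in (58,62,66,70,76): print(z,((onz([g(r) for r in rows],z,c)+Rt@e-C)@Rc).round(1).tolist())
```

```text
press2 fitted [[19.0, 42.7], [18.6, -41.2]]
58 [[-13.6, 46.4], [-13.6, -45.3]]
62 [[-13.6, 45.6], [-13.6, -44.5]]
66 [[-13.5, 44.8], [-13.5, -43.7]]
70 [[-13.4, 44.0], [-13.4, -42.8]]
76 [[-13.2, 42.8], [-13.3, -41.5]]
press4 fitted [[19.1, 42.7], [18.7, -41.2]]
58 [[-14.9, 46.7], [-14.9, -42.1]]
62 [[-14.8, 45.9], [-14.8, -41.3]]
66 [[-14.7, 45.1], [-14.7, -40.5]]
70 [[-14.6, 44.3], [-14.6, -39.7]]
76 [[-14.4, 43.1], [-14.4, -38.5]]
```

Run:
```python
from press import *
bot.line_to((*W(-18),95),200); bot.pause(.1)
step(-18,76,100)
z=74;f=0
while f<26 and z>54:
    z-=1; f,a=step(-18,z)
    if a<57.5 and f>12: break
shot("press5"); cv2.imwrite("pics/scene6.png",bot.camera("scene")[:,:,::-1])
f=lambda a,k:cv2.resize(a,None,fx=k,fy=k,interpolation=cv2.INTER_CUBIC)
cv2.imwrite("pics/z13.png",f(cv2.imread("pics/scene6.png")[130:240,170:280],5))
```

```text
cmd x-18.0 z76.0 | x -18.6 z 76.1 F [1.  0.2 0.2]
cmd x-18.0 z73.0 | x -17.2 z 73.5 F [0.7 0.3 1.1]
cmd x-18.0 z72.0 | x -18.0 z 72.2 F [0.4 0.9 0.9]
cmd x-18.0 z71.0 | x -18.1 z 70.9 F [ 0.5 -0.3  1.1]
cmd x-18.0 z70.0 | x -18.2 z 69.8 F [0.9 0.2 0.4]
cmd x-18.0 z69.0 | x -17.7 z 69.1 F [ 0.3 -0.   2.3]
cmd x-18.0 z68.0 | x -18.5 z 67.6 F [-0.1  0.3 -0.2]
cmd x-18.0 z67.0 | x -17.9 z 66.7 F [-0.  -0.2  0.1]
cmd x-18.0 z66.0 | x -17.8 z 65.9 F [ 0.1 -0.3  0.3]
cmd x-18.0 z65.0 | x -17.9 z 64.9 F [-0.1  0.6 -0.1]
cmd x-18.0 z64.0 | x -18.0 z 63.9 F [-0.2 -0.2  0.4]
cmd x-18.0 z63.0 | x -18.0 z 62.9 F [-0.4 -1.  -0.4]
cmd x-18.0 z62.0 | x -18.0 z 61.9 F [-0.1 -0.1 -1.2]
cmd x-18.0 z61.0 | x -18.0 z 60.9 F [ 0.3 -0.1 -0.3]
cmd x-18.0 z60.0 | x -18.0 z 59.9 F [ 0.2 -0.7  0. ]
cmd x-18.0 z59.0 | x -18.0 z 58.9 F [-0.1  0.1 -0. ]
cmd x-18.0 z58.0 | x -17.7 z 58.3 F [-0.5  0.3  3.5]
cmd x-18.0 z57.0 | x -17.4 z 58.1 F [-1.1  0.9  9.6]
cmd x-18.0 z56.0 | x -17.3 z 57.9 F [-2.8  1.8 14.4]
cmd x-18.0 z55.0 | x -17.2 z 57.7 F [-3.8  3.8 18.9]
cmd x-18.0 z54.0 | x -17.0 z 57.6 F [-3.7  2.2 25.7]
```

View pics/z13.png

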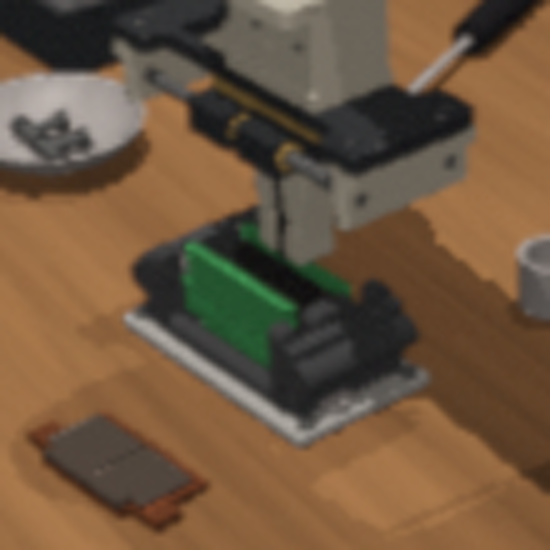

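Run:
```python
from h import *
st=bot.read_state();p=st['tcp_pos']
bot.line_to((p[0]-2,p[1],110),150)
bot.line_to((500,-189,125),200);bot.pause(.3); shot("press6"); s()
h=-np.pi/2
bot.move_gripper(70)
bot.move_ptp((429,-241,140),quat(h));bot.pause(.3);shot("sp1");s()
bot.move_ptp((429,-77,140),quat(h));bot.pause(.3);shot("lp1");s()
f=lambda a,k:cv2.resize(a,None,fx=k,fy=k,interpolation=cv2.INTER_CUBIC)
cv2.imwrite("pics/z14.png",f(cv2.imread("pics/press6.png")[60:240,140:420],2.8))
cv2.imwrite("pics/z15.png",f(np.hstack([cv2.imread(f"pics/{n}1.png")[60:240,200:340] for n in("lp","sp")]),2.8))
```

```text
t 37.88 tcp [ 500.2 -188.9  124.5] w 0.7 F [-0.1  0.5 -0.1]
t 40.84 tcp [ 429.  -240.9  139.9] w 70.2 F [-0.5  0.4 -0.4]
t 41.89 tcp [429.  -77.6 139.9] w 70.0 F [-0.5  0.3  0.6]
```

View pics/z14.png

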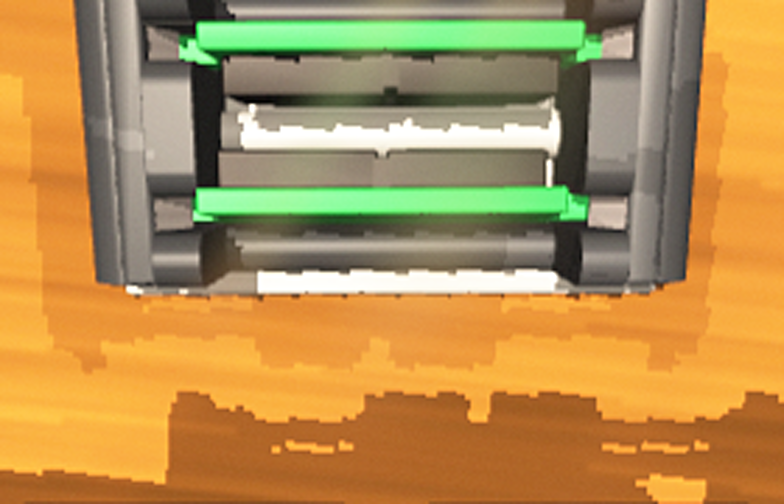

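View pics/z15.png

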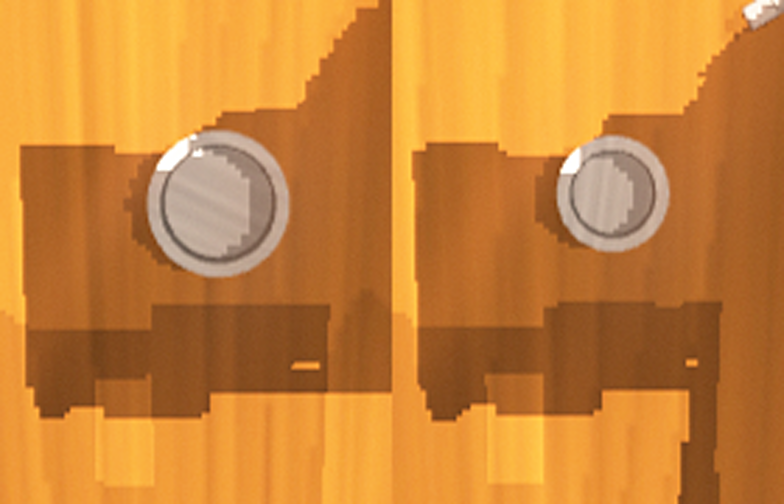

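Run:
```python
from h import *
C=np.array([577.26,-180.8]);y=.106;Rc=np.array([[np.cos(y),-np.sin(y)],[np.sin(y),np.cos(y)]])
e=np.array([.453,-.884])
n="press6"
_,c=load(n); Rt=R.from_quat(np.load(f"pics/{n}.npz")['q']).as_matrix()[:2,:2]
g=lambda q:(140+q[0]/2.8,60+q[1]/2.8)
for z in (56,58,60): print(z,((onz([g(r) for r in [(195,202),(568,200)]],z,c)+Rt@e-C)@Rc).round(1).tolist())
f=lambda a,k:cv2.resize(a,None,fx=k,fy=k,interpolation=cv2.INTER_CUBIC)
a=cv2.imread("pics/press6.png")
cv2.imwrite("pics/z16.png",np.hstack([f(a[60:150,190:245],6.5),f(a[60:150,330:385],6.5)]))
# pistons
for n,uv,zr in (("lp1",(200+218/2.8,60+204/2.8),32),("sp1",(200+(612-392)/2.8,60+193/2.8),32)):
    _,c=load(n); Rt=R.from_quat(np.load(f"pics/{n}.npz")['q']).as_matrix()[:2,:2]
    print(n,onz([uv],32,c)+Rt@e)
```

```text
56 [[-16.2, 43.3], [-15.7, -41.3]]
58 [[-16.1, 42.9], [-15.7, -40.9]]
60 [[-16.0, 42.6], [-15.6, -40.5]]
lp1 [[ 428.76667297 -137.30581909]]
sp1 [[ 428.46725867 -303.34689544]]
```

View pics/z16.png

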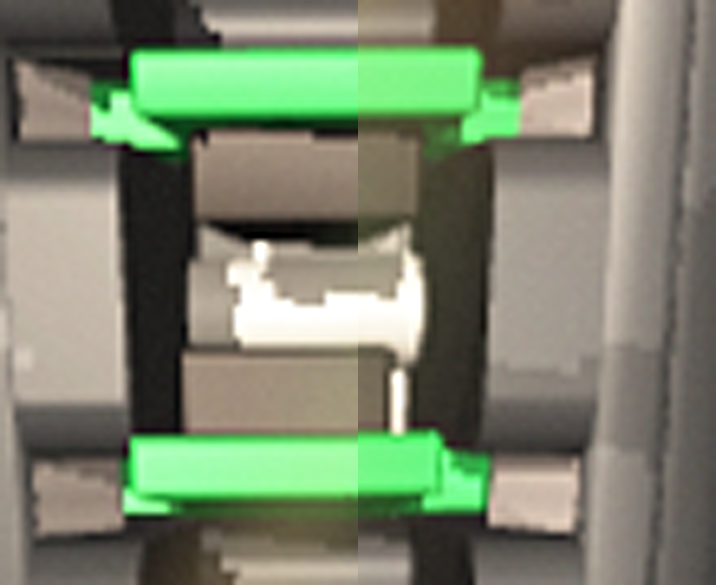

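Run:
```python
from press import *
bot.move_gripper(0)
q=quat(.106)
bot.move_ptp((*W(-15),90),q)
bot.line_to((*W(-15),62),150)
import press
f=0;z=60
while f<12 and z>53: z-=1.2; f,a=step(-15,z)
t=W(-15)+press.off
for k in range(1,9):
    p=t-ex*k; bot.line_to((*p,z),50); st=bot.read_state(); print(np.round((st['tcp_pos'][:2]-C)@ex,1),np.round(st['tcp_pos'][2],1),np.round(st['contact_force'],1))
bot.line_to((*p,90),120)
bot.line_to((500,-189,125),200);bot.pause(.3); shot("press7"); s()
a=cv2.imread("pics/press7.png")
f=lambda a,k:cv2.resize(a,None,fx=k,fy=k,interpolation=cv2.INTER_CUBIC)
cv2.imwrite("pics/z17.png",np.hstack([f(a[60:150,190:245],6.5),f(a[60:150,330:385],6.5)]))
```

```text
cmd x-15.0 z58.8 | x -14.7 z 59.4 F [0.6 0.7 0. ]
cmd x-15.0 z57.6 | x -14.7 z 58.3 F [0.1 1.  4.4]
cmd x-15.0 z56.4 | x -14.3 z 58.0 F [-0.9  2.  11.2]
cmd x-15.0 z55.2 | x -14.1 z 57.8 F [-1.7  2.5 17.3]
-14.9 57.9 [ 0.5  1.8 14.8]
-15.9 57.9 [ 0.2  1.8 15.6]
-16.9 57.9 [ 0.8  1.4 15.9]
-17.9 57.9 [ 0.5  1.4 15.1]
-18.8 58.0 [ 0.2  2.1 16.6]
-19.8 58.0 [ 0.8  1.2 16.1]
-20.2 58.0 [ 1.4  1.9 15. ]
-20.7 58.0 [ 2.4  2.1 13. ]
t 49.38 tcp [ 500.1 -188.9  124.3] w 0.7 F [-0.6 -0.4 -0.4]
```

View pics/z17.png

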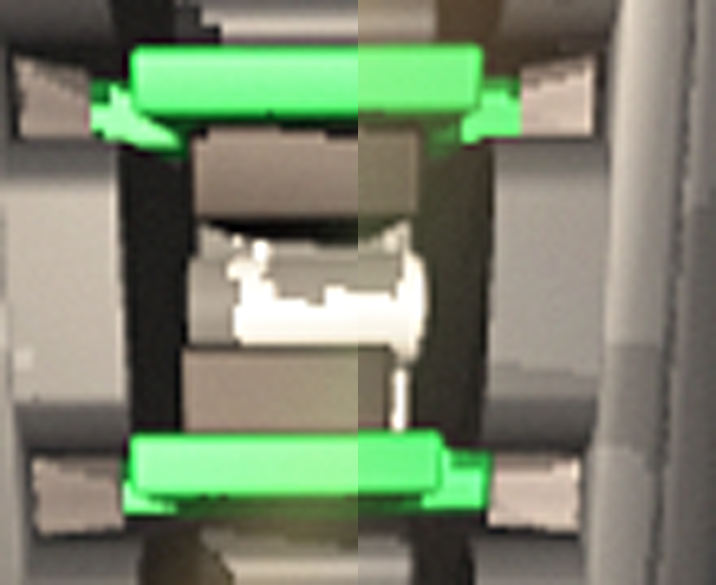

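Run:
```python
from h import *
C=np.array([577.26,-180.8]);y=.106;Rc=np.array([[np.cos(y),-np.sin(y)],[np.sin(y),np.cos(y)]])
e=np.array([.453,-.884])
n="press7"
_,c=load(n); Rt=R.from_quat(np.load(f"pics/{n}.npz")['q']).as_matrix()[:2,:2]
f=lambda uv,z:((onz([uv],z,c)+Rt@e-C)@Rc).round(1)
print("cam",c[1][:3,3],(c[1][:2,3]-C)@Rc)
L=lambda x,yy:(190+x/6.5,60+yy/6.5); Rr=lambda x,yy:(330+(x-357.5)/6.5,60+yy/6.5)
for nm,q in (("top front",500),("top rear/mid",433)): print(nm,f(L(250,q),58))
for q in (455,510): print("ear R",q,f(Rr(465,q),34),"z58ish?")
for q in (452,535): print("clip R",q,f(Rr(540,q),56), f(Rr(540,q),45))
for q in (50,118): print("fitted",q,f(L(250,q),58))
for q in (80,138): print("fitted ear",q,f(Rr(495,q),34))
for q in (62,133): print("clip rear R",q,f(Rr(560,q),56), f(Rr(560,q),45))
```

```text
cam [ 567.9539765  -180.4993751   282.36464874] [-9.2219846   1.28352983]
top front [[-18.9  33.1]]
top rear/mid [[-12.6  32.9]]
ear R 455 [[-15.3 -45.8]] z58ish?
ear R 510 [[-21.1 -46.1]] z58ish?
clip R 452 [[-14.5 -48.8]] [[-14.7 -51.3]]
clip R 535 [[-22.4 -49.3]] [[-23.1 -51.8]]
fitted 50 [[21.7 31.7]]
fitted 118 [[15.8 31.9]]
fitted ear 80 [[ 22.1 -46.9]]
fitted ear 138 [[ 16.5 -47.2]]
clip rear R 62 [[ 21.  -48.6]] [[ 22.4 -51. ]]
clip rear R 133 [[ 14.7 -48.9]] [[ 15.9 -51.4]]
```

```bash
cat > pist.py <<'E'
from h import *
def piston(src,dst,dia,yaw=-1.90):
    bot.move_gripper(70)
    bot.move_ptp((*src,80),quat(yaw)); 
    bot.line_to((*src,14),150); bot.pause(.15)
    bot.move_gripper(dia-10,20); s()
    bot.line_to((*src,110),250)
    bot.move_ptp((*dst,100),quat(yaw)); bot.pause(.15)
    bot.line_to((*dst,58),150); bot.pause(.15); st=s(); f0=st['contact_force'][2]
    z=58
    while z>41:
        z-=1.7; bot.line_to((*dst,z),60); st=bot.read_state(); f=st['contact_force'][2]-f0
        if f>5: print("contact",z,f); break
    s(); return z
E
python3 - <<'E'
from pist import *
piston((428.8,-137.3),(576.0,213.5),38)
shot("ins1"); cv2.imwrite("pics/scene7.png",bot.camera("scene")[:,:,::-1])
f=lambda a,k:cv2.resize(a,None,fx=k,fy=k,interpolation=cv2.INTER_CUBIC)
cv2.imwrite("pics/z18.png",f(cv2.imread("pics/scene7.png")[210:320,270:380],5))
E
```

```text
t 53.83 tcp [ 428.8 -137.3   14.1] w 37.4 F [-1.4 -0.1  2.4]
t 56.51 tcp [576.8 213.8  59.3] w 37.1 F [-0.1  0.1 -1.1]
t 59.01 tcp [575.9 213.4  40.9] w 37.3 F [-0.3 -0.5 -1. ]
```

View pics/z18.png

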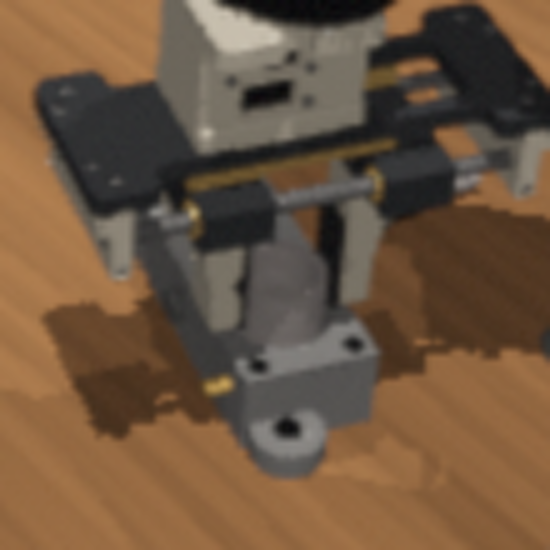

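```bash
sed -i 's/z-=1.7; bot.line_to((\*dst,z),60)/z-=3.4; bot.line_to((*dst,z),50)/' pist.py
python3 - <<'E'
from pist import *
bot.move_gripper(56); bot.pause(.1); s()
bot.line_to((576,213.5,110),250)
piston((428.5,-303.3),(556.3,154.8),30)
bot.move_gripper(50); bot.pause(.1)
bot.line_to((556.3,154.8,100),250)
bot.move_ptp((530,160,150),quat(-.33)); bot.pause(.3); shot("pis1"); s()
cv2.imwrite("pics/scene8.png",bot.camera("scene")[:,:,::-1])
f=lambda a,k:cv2.resize(a,None,fx=k,fy=k,interpolation=cv2.INTER_CUBIC)
cv2.imwrite("pics/z19.png",f(cv2.imread("pics/scene8.png")[210:320,270:380],5))
E
```

```text
t 59.79 tcp [576.  213.5  41. ] w 56.4 F [ 0.5 -0.9  0.2]
t 64.15 tcp [ 428.5 -303.3   14. ] w 29.0 F [0.7 1.1 0.6]
t 67.15 tcp [557.1 155.1  59.1] w 29.4 F [ 0.1 -0.3 -0.1]
contact 37.60000000000001 6.173515485648338
t 68.65 tcp [556.8 155.1  38.3] w 29.1 F [-1.5  0.2  6.1]
t 71.47 tcp [530.  160.  149.9] w 49.8 F [ 0.5  0.9 -0.5]
```

View pics/z19.png

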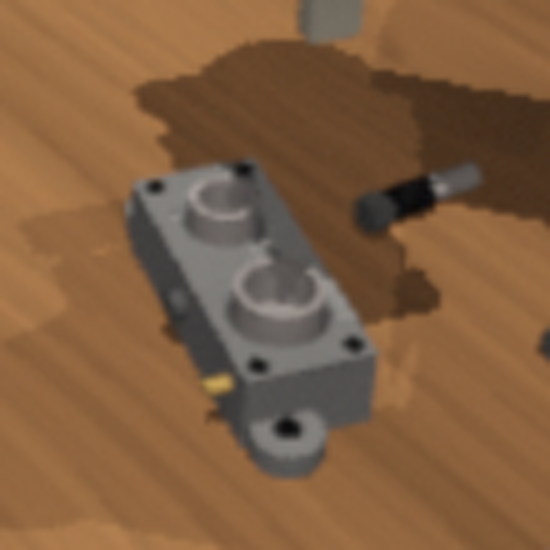

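View pics/pis1.png

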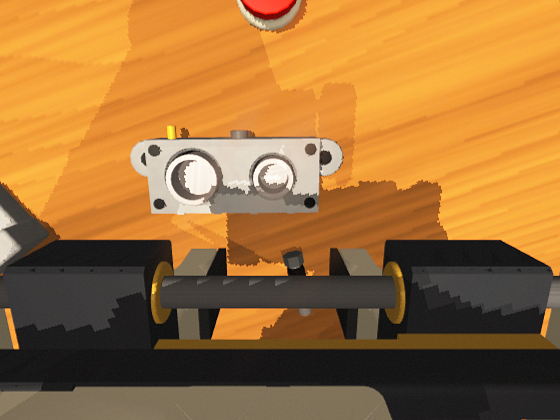

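Run:
```python
from h import *
bot.move_ptp((432,322,170),quat(-np.pi/2)); bot.pause(.3); shot("pins1"); s()
f=lambda a,k:cv2.resize(a,None,fx=k,fy=k,interpolation=cv2.INTER_CUBIC)
cv2.imwrite("pics/z20.png",f(cv2.imread("pics/pins1.png")[:250,170:400],2.4))
cv2.imwrite("pics/z21.png",f(cv2.imread("pics/pis1.png")[130:225,130:350],3.5))
```

```text
t 73.30 tcp [432.2 321.8 170. ] w 50.1 F [ 0.1  0.5 -0.2]
```

View pics/z20.png

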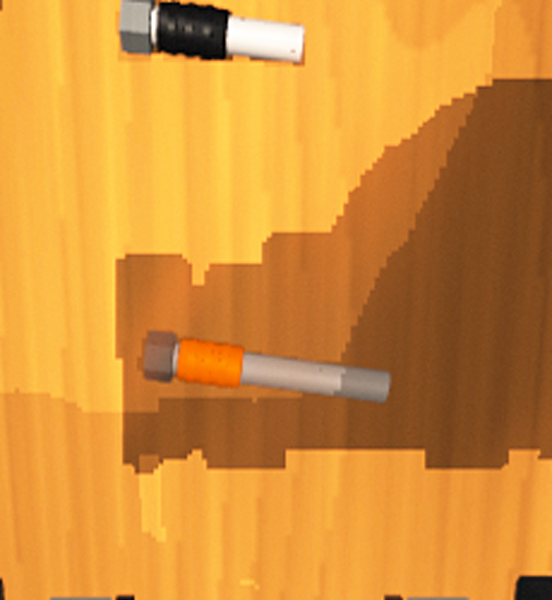

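View pics/z21.png

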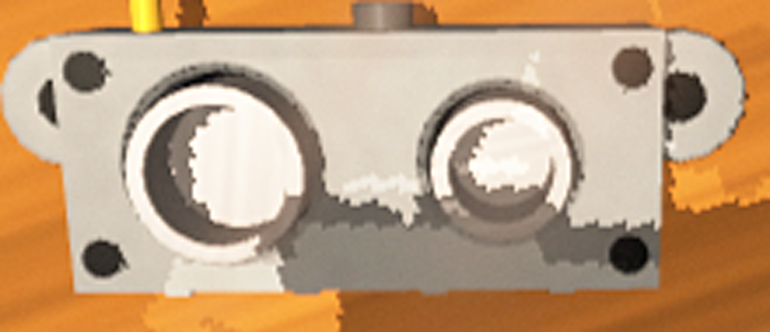

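Run:
```python
from h import *
bot.move_gripper(0)
q=quat(-1.9)
for p in ((576.0,213.5),(556.3,154.8)):
    bot.move_ptp((*p,70),q); bot.line_to((*p,53),120); bot.pause(.15)
    f0=bot.read_state()['contact_force'][2]
    for z in (51,50,49,48):
        bot.line_to((*p,z),40); st=bot.read_state(); f=st['contact_force'][2]-f0
        print(z,st['tcp_pos'][2].round(1),f.round(1))
        if f>7: break
    bot.line_to((*p,70),150)
s()
from math import atan2
g=lambda x,y:(170+x/2.4,y/2.4)
e=np.array([.453,-.884])
_,c=load("pins1"); Rt=R.from_quat(np.load("pics/pins1.npz")['q']).as_matrix()[:2,:2]
for n,a,b in (("long",(142,356),(389,387)),("short",(119,24),(303,43))):
    P=onz([g(*a),g(*b)],8,c)+Rt@e; d=P[1]-P[0]
    print(n,P.round(1).tolist(),"mid",P.mean(0).round(1),"len",np.linalg.norm(d).round(1),"dir(head->tip)",np.arctan2(d[1],d[0]).round(3))
```

```text
51 51.2 1.2
50 50.4 4.3
49 50.3 11.8
51 51.1 0.1
50 50.4 3.4
49 50.3 11.0
t 78.42 tcp [556.8 155.1  70.7] w 0.5 F [ 0.2 -0.3 -0.5]
long [[476.0, 277.3], [382.1, 289.0]] mid [429.1 283.2] len 94.6 dir(head->tip) 3.018
short [[479.8, 164.9], [416.5, 170.8]] mid [448.2 167.8] len 63.6 dir(head->tip) 3.048
```

```bash
cat > pin.py <<'E'
from h import *
def pin(src,a,dst,b,w):
    bot.move_gripper(40)
    bot.move_ptp((*src,60),quat(a)); bot.line_to((*src,3),120); bot.pause(.15)
    bot.move_gripper(w-8,20); s()
    bot.line_to((*src,90),250)
    bot.move_ptp((*dst,100),quat(b)); bot.pause(.1)
    bot.line_to((*dst,12),150); bot.pause(.1); bot.line_to((*dst,3.5),40); s()
    bot.move_gripper(w+15); bot.pause(.1)
    bot.line_to((*dst,100),200); s()
E
python3 - <<'E'
from pin import *
pin((429.1,283.2),-.124,(565.1,-65.9),.106,12)
cv2.imwrite("pics/top3.png",bot.camera("top")[:,:,::-1])
pin((448.2,167.8),-.094,(589.5,-294.7),.106,16)
bot.move_ptp((480,-130,200),quat(-.0)); bot.pause(.3); shot("fin1")
cv2.imwrite("pics/scene9.png",bot.camera("scene")[:,:,::-1])
s()
E
```

```text
t 81.91 tcp [429.1 283.2   3. ] w 11.1 F [0.3 0.7 0.9]
t 85.10 tcp [565.  -66.    3.4] w 11.1 F [ 0.4  0.4 -0.3]
t 86.38 tcp [565.  -65.8 100.4] w 27.2 F [-1.  -0.6 -0.7]
t 89.28 tcp [448.2 167.9   3.1] w 15.0 F [-0.5 -0.9  2.6]
t 92.83 tcp [ 589.4 -294.7    3.4] w 15.3 F [-0.6  0.4 -0.8]
t 94.11 tcp [ 589.4 -294.6  100.5] w 31.0 F [ 0.6  0.5 -0.3]
t 95.40 tcp [ 480.  -130.4  199.5] w 31.3 F [ 0.6 -0.7  0.1]
```

View pics/fin1.png

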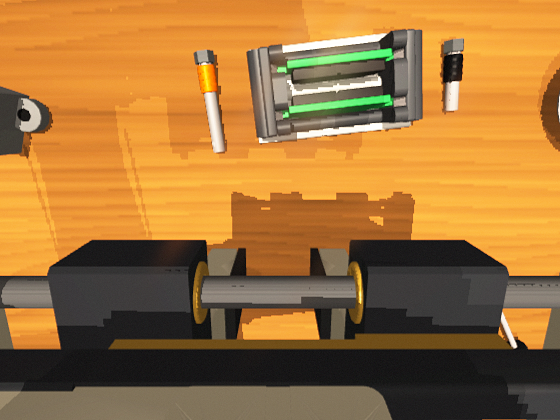

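View pics/scene9.png

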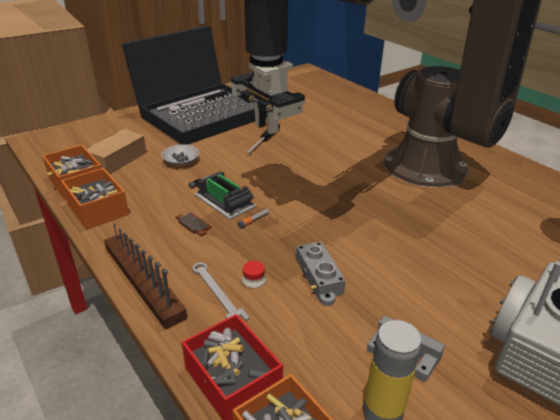

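Run:
```python
from h import *
C=np.array([577.26,-180.8]);y=.106;Rc=np.array([[np.cos(y),-np.sin(y)],[np.sin(y),np.cos(y)]])
e=np.array([.453,-.884])
_,c=load("fin1"); Rt=R.from_quat(np.load("pics/fin1.npz")['q']).as_matrix()[:2,:2]
for n,a,b in (("long",(206,50),(220,151)),("short",(454,40),(450,110))):
    P=(onz([a,b],8,c)+Rt@e-C)@Rc; d=P[0]-P[1]; print(n,P.round(1).tolist(),P.mean(0).round(1),np.arctan2(d[1],d[0]).round(3))
f=lambda a,k:cv2.resize(a,None,fx=k,fy=k,interpolation=cv2.INTER_CUBIC)
cv2.imwrite("pics/z22.png",f(cv2.imread("pics/fin1.png")[20:160,180:480],2.6))
```

```text
long [[46.6, 113.8], [-46.0, 114.7]] [  0.3 114.3] -0.01
short [[30.6, -113.8], [-31.1, -111.4]] [  -0.2 -112.6] -0.039
```

View pics/z22.png

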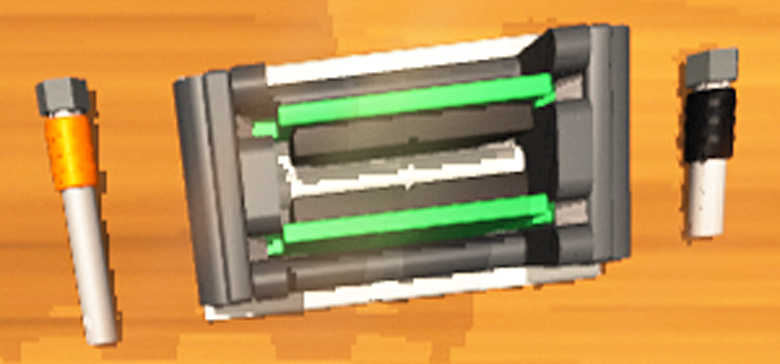

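Run:
```python
from h import *
s(); bot.close_job()
```

```text
t 95.40 tcp [ 480.  -130.4  199.5] w 31.3 F [ 0.6 -0.7  0.1]
the job is handed in; nothing more can be done
```

I handed the job in at 95.4 s with every part placed and released. One check is not clean: the new pad leans about 0.1 rad towards the fitted pad.

- **Pad:** My first press stalled at 27 N with the pad tilted. I moved the press forward over the backing plate and it snapped down. Its top now sits at z 58, level with the fitted pad, and is about 1 mm off centre sideways. I tried dragging the top forward under about 15 N, but a picture afterwards showed the same lean. I think it comes from the 2 mm of play in the grooves, but I did not confirm that.
- **Pistons:** Each is upright in its own bore. Pressing lightly (about 11 N) on each rim met firm contact at z 50.3, against 50 for 12 mm proud, so both are fully down.
- **Long pin:** It lies on the left, 114 mm from the carrier's centre line. It is within 0.5 mm of level with the middle and 0.01 rad off parallel.
- **Short pin:** It lies on the right, 113 mm from the centre line. It is also within 0.5 mm of level with the middle, and about 0.04 rad off parallel.
- **Left alone:** I did not touch the worn pad or the grease tin, and the arm ended clear of everything.

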